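# Torque-check the clamp screw of a mouthpiece stand

### The job

Torque-check the clamp that holds the mouthpiece. Swing the red-knobbed lever clockwise (seen from above) until it takes up on the clamp screw, then lean sideways on the knob with about 13 newtons for a good second without turning the screw. Let go, leaving the lever swung over, then press down on the mouthpiece's blue patch with about 8 newtons for a good second to check that the clamp holds it, and back away; leave everything else alone.

Things in the scene. Friction and masses are not known exactly. Their poses are not given: they have to be found in the camera images.
- stand: Dark iron clamp stand bolted to the table: a base 205 x 110 mm and 12 mm thick, a column 40 x 34 mm with the clamp head on top (56 x 34 mm, up to 129 mm high). Origin: underside of the base, straight below the clamp screw; z up; the mandrel with the mouthpiece sticks out level towards +y, 105 mm above the table, with 20 mm thick wood reaching 65 mm to -y.
- lever_hub (a point): Centre of the top of the lever's hub, 151 mm above the table, on the upright axis of the clamp screw. The hub is 30 mm across. The lever swings loosely about the screw's axis (under 2 N at the knob) and stays where it is left; swung clockwise it takes up on the screw after 0.75 to 1.35 rad, how far differs from case to case and cannot be seen, only felt.
- lever_knob (a point): Centre of the top of the red knob, an upright cylinder 22 mm across that reaches from 138 to 192 mm above the table at the end of the level lever, 75 mm from the screw's axis. The lever's flat steel arm, 10 mm wide, runs from hub to knob 138 to 146 mm above the table.
- screw (a joint): Elastic wind-up (rad) of the clamp screw under clockwise torque; 0 unloaded, and it springs back. 60 N m per rad: 1 N m (13.3 N square to the lever at the knob) gives 0.0167 rad, 1.25 mm at the knob. A little beyond 2 N m (27 N at the knob) the screw would turn.
- blue_patch (a point): Centre of the blue patch, 24 x 20 mm, on the flat upper face of the black mouthpiece near its tip, 110 to 122 mm above the table (the mandrel may slope by up to 0.05 rad) and 120 mm from the clamp. The mouthpiece is 24 to 30 mm wide, 95 mm long, and ends 23 mm beyond the patch.
- mandrel (a joint): Elastic sag (rad) of the clamped mandrel with its mouthpiece, growing downward; 0 unloaded, and it springs back. 160 N m per rad: 8 N on the blue patch gives 0.006 rad, 0.7 mm there. Beyond 2.8 N m (23 N on the patch) it would slip in the clamp.
- tape_roll: blue roll of tape, 96 mm across, 24 mm high, lying flat; bystander, to be left alone. Origin: the centre of its underside.
- ligature: black ring, 32 mm across, 22 mm high; bystander, to be left alone. Origin: the centre of its underside.
- ligature_brass: brass ring, 32 mm across, 22 mm high; bystander, to be left alone. Origin: the centre of its underside.
- screwdriver: screwdriver lying on the table; bystander, to be left alone. Origin: under its middle.
- paper_cup: white paper cup, 68 mm across, 85 mm high; bystander, to be left alone. Origin: the centre of its underside.
- spare_mouthpiece: black mouthpiece standing on its end, 29 mm across, 83 mm high; bystander, to be left alone. Origin: the centre of its underside.
- gauge_block: steel block 30 x 60 x 18 mm; bystander, to be left alone. Origin: the centre of its underside.
- polish_jar: small jar with an orange cap, 56 mm across, 65 mm high; bystander, to be left alone. Origin: the centre of its underside.

How it is judged:
On the way, in this order (a step that is already met when the one before it is completed fails the run):
1. the lever is swung clockwise so that its knob is over 40 mm from where it was (distance of lever_knob from where it was at the start of the episode above 0.04 m).
2. the screw is loaded clockwise with 0.7 to 1.48 N m (9.3 to 19.7 N at the knob) for 0.6 s (value of joint screw between 0.0117 and 0.0247 rad), for 0.6 s.
3. with the screw no longer loaded, the mouthpiece is pressed down with 0.55 to 1.9 N m (4.6 to 15.8 N on the blue patch) for 0.5 s (value of joint mandrel between 0.0034 and 0.0119 rad and value of joint screw below 0.005 rad), for 0.5 s.
At the end, for the whole second after the job is handed in: The lever's knob is left over 40 mm from where it was at the start, the screw and the mandrel are unloaded (less than 0.2 and 0.3 N m), and the blue patch is within 4 mm of where it was at the start (distance of lever_knob from where it was at the start of the episode above 0.04 m and value of joint screw between -0.003 and 0.003 rad and value of joint mandrel below 0.002 rad and distance of blue_patch from where it was at the start of the episode below 0.004 m); the robot touches nothing.
It fails at once if the screw loaded so hard that it turns (over 1.84 N m clockwise, 24.5 N at the knob, or over 1.2 N m anticlockwise) (value of joint screw above 0.0307 rad or value of joint screw below -0.02 rad).
It fails at once if the mouthpiece pressed with over 2.3 N m (19 N on the patch), or forced up as hard (value of joint mandrel above 0.0144 rad or value of joint mandrel below -0.0144 rad).
It fails at once if a bystander moved by more than 20 mm (distance of any of tape_roll, ligature, ligature_brass, screwdriver, paper_cup, spare_mouthpiece, gauge_block, polish_jar from where it was at the start of the episode above 0.02 m).
It also fails if it takes over 64 s, if anything falls off the work surface, if the arm or the gripper's body presses on something with over 40 N, if the wrist force passes 120 N, or if a joint passes its speed limit or range.

### The arm

A 6-joint arm with a two-finger parallel gripper is mounted at the origin on the work surface. World frame = base frame: x ahead of the robot, y to its left, z up, the work surface at z = 0. Lengths are in m, angles in rad, forces in N, time in s.
With the tool pointing down it reaches from about 0.35 to 0.95 m from the base axis. Payload 17.4 kg.
Tool frame: the origin (TCP) lies midway between the tips of the shut fingers; the grasp point (between the pads) lies 19 mm behind it (r.grip_point_offset is the distance from the TCP to the grasp point, in m); z points along the fingers, y is the line along which they close (so a half turn about z gives the same grasp; the last joint's range is limited). The gripper opens to 93 mm and grips with 3 to 60 N. Pads are 15 mm wide; open, the fingers measure 128 mm over their backs; the gripper's body (75 mm by 188 mm) begins 65 mm behind the grasp point.
Start: joints at [-1.325, 0.116, 1.442, -0, 1.584, -0.038], TCP at [0.189, -0.648, 0.219] pointing down, gripper open.
Joint ranges: [-2.83, 2.83], [-0.83, 2.19], [0.07, 2.5], [-1.14, 4.28], [0.01, 3], [-2.97, 2.97]. Speed limits (rad/s): [1.89, 1.89, 2.22, 3.14, 3.14, 3.14].

### API

Orientations are given as a unit quaternion [w, x, y, z].
In Python, from bench import readout, eyes, r gives the robot as it stands.
- The arm moves only by the tool step_arm, never from a script. Its argument "plan" is a list of rows, each a list of 5 numbers: the closure, from 0 (fully open) to 1 (shut), then the shift along the tool's x, y, z each as a share of 40 cm, from -1 to 1, then the turn about the tool's z as a share of pi/2 rad, from -1 to 1. In form: [[gripper, dx, dy, dz, turn], ...]. A call has 1 to 10 rows; each row is the pose to reach, as a shift and turn from the pose commanded when the call began, along the tool's axes at that moment; what a row does not reach only later rows make up. A row lasts 1/12 s, in which the tool goes at most 41.7 mm and 7.16 degrees, less where a joint would pass 70% of its speed; a pose out of reach is approached as far as the arm can. A call with a number of a shift or a turn outside -1 to 1 is refused whole. A call with a gripper value outside its range is refused whole. The fingers move at their own pace and stop on an object; the grip force is fixed at half the most. Time passes only in rows, so rows that repeat a pose let the fingers close. It gives the time, the measured TCP pose, the force, the opening and the grip force at its end, in the units of the state.
- readout.read_state(): the state, without advancing time (a new reading comes with each control period).
- eyes.grab_frame(name): name is "side" or "top"; returns the picture (420x560x3 uint8, red, green, blue); there is no depth.
- eyes.camera_model(name): a dict with "vfov" (degrees; the focal length in pixels is half the picture's height over the tangent of half this angle, whatever the lens; pixels are square), "cx", "cy" (the principal point, pixels), "T" (4x4, takes a point from camera to world coordinates). Camera axes: x right, y up, looking along -z (the intrinsics and any distortion apply to the point x, -y, -z); pixel columns grow to the right and rows downward; lengths in m; the calibration is good to about 2 mm. A picture is of the moment at which its call begins. camera_model takes no time and is no camera call.
- r.close_job(): hands the job in; it is judged then, once.
The state is a dict: "time": time; "qpos": joint angles; "joint_vel": joint speeds; "effort": joint torques, N m; "position": TCP position; "orientation": TCP orientation; "contact_force": force on the tool from outside, world axes, zero at the start; "ft_torque": the same for the moment, N m; "grip_width": opening from 0.0 (shut) to 1.0 (fully open); "gripper_force": force on a finger pad.
Only numpy, scipy, OpenCV 4.12 (cv2) and the standard library are available. Lean on these libraries where they do the work, as an engineer would, in place of code of your own. Each camera call takes 0.05 s, during which the arm holds its last target. There are 200 camera calls.

## Working session

There is one attempt and no reset: what is moved stays moved. The work goes in short steps, Python scripts to look and compute and a tool call to move; the robot and the scene stay as the last step left them, time stands still between calls to the robot, and variables do not carry over. Pictures are saved under pics/ and viewed, at most 10 in all, crops included, and the job is handed in when it is done.

Besides the shell and the picture viewer there is one more tool, called after "Emit:" by a JSON object that holds its "method" and its "body", one argument or row to a line. step_arm: Moves the arm, as the interface text tells. Shift numbers are shares of 40 cm and turn numbers shares of pi/2 rad, none past 1 either way. Its arguments: {"type":"object","properties":{"plan":{"type":"array"}},"required":["plan"]}

```bash
mkdir -p pics; python3 - <<'E'
from bench import readout, eyes, r
import cv2
for n in("top","side"):
    f=eyes.grab_frame(n); cv2.imwrite(f"pics/{n}0.png",cv2.cvtColor(f,cv2.COLOR_RGB2BGR)); print(n,eyes.camera_model(n))
print(readout.read_state())
E
```

```text
top {'vfov': 42.391011182370136, 'cx': 270.4326334888862, 'cy': 213.25192468259266, 'T': array([[ 6.27845518e-03,  9.92295673e-01, -1.23733094e-01,
         3.47137829e-01],
       [-9.99973941e-01,  6.67109018e-03,  2.75918377e-03,
        -8.48731852e-04],
       [ 3.56336075e-03,  1.23712546e-01,  9.92311699e-01,
         1.86840958e+00],
       [ 0.00000000e+00,  0.00000000e+00,  0.00000000e+00,
         1.00000000e+00]])}
side {'vfov': 47.565927163858305, 'cx': 284.32612628587987, 'cy': 210.3240760276697, 'T': array([[-0.98701751,  0.08209834, -0.13804456,  0.3660397 ],
       [-0.15936006, -0.60772069,  0.77799739,  1.02070035],
       [-0.02002024,  0.78989583,  0.61291416,  0.95954592],
       [ 0.        ,  0.        ,  0.        ,  1.        ]])}
{'time': 0.1, 'qpos': array([-1.32479632e+00,  1.16450084e-01,  1.44220156e+00, -3.49285808e-05,
        1.58398346e+00, -3.77960014e-02]), 'joint_vel': array([-3.48302915e-04, -1.60443758e-03, -2.92869531e-03, -2.86286731e-05,
        3.12592848e-04, -9.69915785e-04]), 'effort': array([ 2.02140225e-03, -7.22889805e+01, -6.23866296e+01,  7.80924875e-02,
        2.26322369e-02, -7.69579174e-05]), 'position': array([ 0.18894133, -0.64783001,  0.21796894]), 'orientation': array([-5.16591575e-04,  9.89949256e-01,  1.41422057e-01, -7.15312752e-05]), 'contact_force': array([-0.79985979, -0.29539467, -0.44028442]), 'ft_torque': array([-0.00860687, -0.02757356, -0.02672591]), 'gripper_force': 0.0, 'grip_width': 1.0022019996500242}
```

View pics/top0.png

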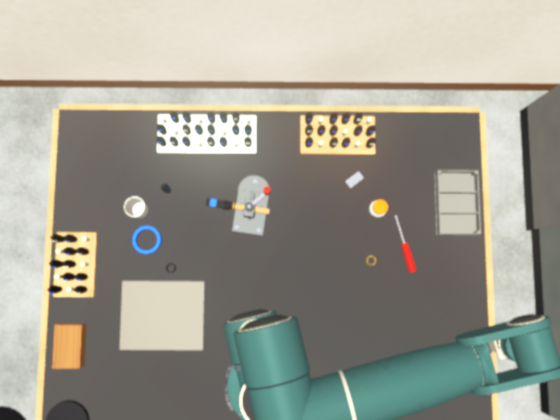

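View pics/side0.png

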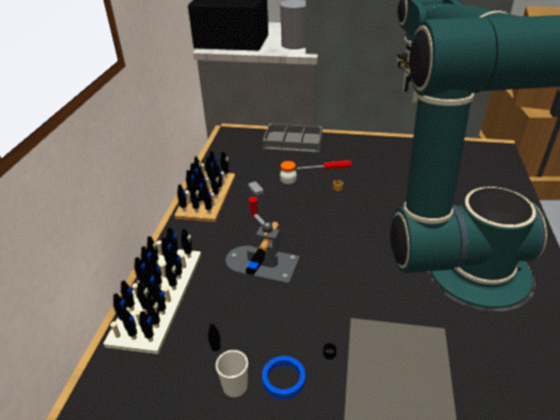

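The top view shows the stand near (250,207), the red knob at (267,190) and the blue patch at (213,203). The side view shows the knob at (253,205) and the patch at (252,267). I'll enlarge both.

```bash
python3 - <<'E'
import cv2
a=cv2.imread("pics/top0.png")[165:245,195:285]; b=cv2.imread("pics/side0.png")[185:285,215:305]
cv2.imwrite("pics/c.png",cv2.hconcat([cv2.resize(a,(400,356),interpolation=cv2.INTER_CUBIC),cv2.resize(b,(320,356),interpolation=cv2.INTER_CUBIC)]))
E
```

```text
(no output)
```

View pics/c.png

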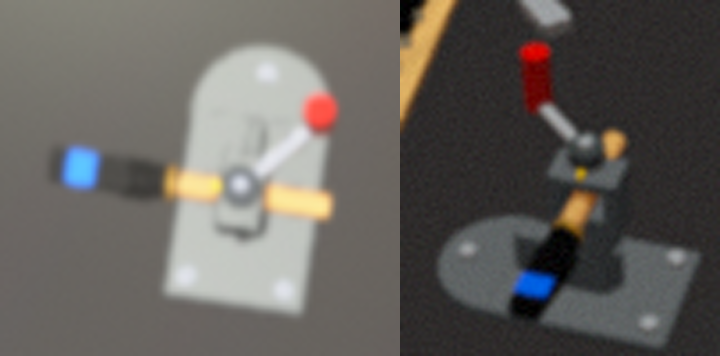

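Crop readings: in top, knob (266.6,189.3), hub (248.6,206.2) and patch (212.8,202.3). In side, knob (252.9,198.7), hub (267.4,224.8) and patch (252.6,264.7).

```bash
cat >h.py <<'E'
import numpy as np
from bench import readout, eyes, r
def ray(n,u,v):
    m=eyes.camera_model(n); f=210/np.tan(np.radians(m["vfov"]/2)); T=m["T"]
    return T[:3,3], T[:3,:3]@np.array([(u-m["cx"])/f,-(v-m["cy"])/f,-1])
def atz(n,u,v,z):
    o,d=ray(n,u,v); return o+d*(z-o[2])/d[2]
def tri(a,b):
    (o,d),(p,e)=ray("top",*a),ray("side",*b); s=np.linalg.lstsq(np.c_[d,-e],p-o,rcond=None)[0]
    A,B=o+d*s[0],p+e*s[1]; return (A+B)/2,np.linalg.norm(A-B)
def st():
    s=readout.read_state(); print(s["time"],s["position"].round(4),s["orientation"].round(4),s["contact_force"].round(2),s["ft_torque"].round(2),s["grip_width"])
    return s
E
python3 - <<'E'
from h import *
np.set_printoptions(precision=4,suppress=True)
P={}
for k,a,b,z in(("knob",(266.6,189.3),(252.9,198.7),.192),("hub",(248.6,206.2),(267.4,224.8),.151),("patch",(212.8,202.3),(252.6,264.7),.116)):
    P[k]=atz("top",*a,z); print(k,*tri(a,b),"top",P[k],"side",atz("side",*b,z))
d=(P["knob"]-P["hub"])[:2];e=(P["patch"]-P["hub"])[:2]
print(np.linalg.norm(d),np.degrees(np.arctan2(d[1],d[0])),np.linalg.norm(e),np.degrees(np.arctan2(e[1],e[0])))
E
```

```text
knob [0.6318 0.007  0.192 ] 5.542854672436334e-05 top [0.6318 0.007  0.192 ] side [0.6319 0.007  0.192 ]
hub [0.5829 0.0643 0.1525] 0.0008701550419035258 top [0.5836 0.0644 0.151 ] side [0.5829 0.0626 0.151 ]
patch [0.5999 0.1827 0.1171] 0.0008665591544714822 top [0.6005 0.1828 0.116 ] side [0.5997 0.1816 0.116 ]
0.07498917666699473 -49.95706259213657 0.11964997603511413 81.88469232576892
```

Emit:
{"method": "step_arm", "body": {
  "plan": [
    [1,0.3,-0.25,-0.125,0],
    [1,0.8,-0.65,-0.125,0],
    [1,0.8,-0.65,-0.125,0],
    [1,0.8,-0.65,-0.125,0],
    [1,0.8,-0.65,-0.125,0],
    [1,0.8,-0.65,-0.125,0],
    [1,0.8,-0.65,-0.125,0],
    [1,0.8,-0.65,-0.125,0],
    [1,0.8,-0.65,-0.125,0],
    [1,0.8,-0.65,-0.125,0]
  ]
}}

```text
time: 0.93
position: [0.424, -0.3069, 0.2688]
orientation: [0.0, 0.99, 0.141, 0.0]
contact_force: [0.1, -0.7, 0.7]
grip_width: 0.332
gripper_force: 0.0
```

Emit:
{"method": "step_arm", "body": {
  "plan": [
    [1,0.8,-0.65,0,-0.263],
    [1,0.8,-0.65,0,-0.263],
    [1,0.8,-0.65,0,-0.263],
    [1,0.8,-0.65,0,-0.263],
    [1,0.8,-0.65,0,-0.263],
    [1,0.8,-0.65,0,-0.263],
    [1,0.8,-0.65,0,-0.263],
    [1,0.8,-0.65,0,-0.263],
    [1,0.8,-0.65,0,-0.263],
    [1,0.8,-0.65,0,-0.263]
  ]
}}

```text
time: 1.77
position: [0.6587, 0.0329, 0.2682]
orientation: [-0.0, 0.94, 0.342, -0.0]
contact_force: [-0.1, -0.3, 0.3]
grip_width: 0.006
gripper_force: 0.0
```

```bash
cat >>h.py <<'E'
def yaw(s):
    w,x,y,z=s["orientation"]; return 2*np.arctan2(y,x)
def go(x,y,z):
    s=st(); a=yaw(s); d=np.array([x,y,z])-s["position"]; c,n=np.cos(a),np.sin(a)
    print("yaw",np.degrees(a),"shares",(np.array([d[0]*c+d[1]*n,d[0]*n-d[1]*c,-d[2]])/.4).round(4))
E
python3 -c "
from h import *
go(.662,.033,.158)"
```

```text
1.7667 [0.6587 0.0329 0.2682] [-1.000e-04  9.398e-01  3.418e-01 -2.000e-04] [-0.05 -0.32  0.29] [-0.   -0.04 -0.  ] 0.006459541106537293
yaw 39.967749175664395 shares [0.0066 0.0051 0.2754]
```

Emit:
{"method": "step_arm", "body": {
  "plan": [
    [1,0.006,0.005,0.1,0],
    [1,0.006,0.005,0.2,0],
    [1,0.006,0.005,0.275,0],
    [1,0.006,0.005,0.275,0],
    [1,0.006,0.005,0.275,0],
    [1,0.006,0.005,0.275,0]
  ]
}}

```text
time: 2.27
position: [0.6616, 0.0303, 0.1611]
orientation: [0.0, 0.94, 0.341, 0.001]
contact_force: [0.4, -0.2, 0.7]
grip_width: 0.007
gripper_force: 0.0
```

Emit:
{"method": "step_arm", "body": {
  "plan": [
    [1,-0.02,0,0,0],
    [1,-0.03,0,0,0],
    [1,-0.04,0,0,0],
    [1,-0.045,0,0,0],
    [1,-0.05,0,0,0],
    [1,-0.05,0,0,0]
  ]
}}

```text
time: 2.77
position: [0.6455, 0.0173, 0.1592]
orientation: [0.0, 0.94, 0.341, 0.0]
contact_force: [-0.4, 1.0, 0.6]
grip_width: 0.002
gripper_force: 0.1
```

```bash
python3 -c "
from h import *
go(.6318+.766*.0195,.007+.643*.0195,.158)
import cv2
cv2.imwrite('pics/s1.png',cv2.cvtColor(cv2.resize(eyes.grab_frame('side')[150:290,180:360],(720,560)),cv2.COLOR_RGB2BGR))
for d in (.021,):
  for p in np.radians([5,10,15,20,25,30,35,40]):
    c,s=np.cos(p),np.sin(p); print((np.array([-d+d*c-.075*s,-.075+d*s+.075*c])/.4).round(4),(p/np.pi*2).round(4))
"
```

```text
2.7667 [0.6455 0.0173 0.1592] [1.000e-04 9.399e-01 3.413e-01 3.000e-04] [-0.38  0.96  0.59] [ 0.01 -0.06  0.03] 0.0019127058891582488
yaw 39.914808043275706 shares [ 0.0061 -0.0022  0.0029]
[-0.0165  0.0039] 0.0556
[-0.0334  0.0063] 0.1111
[-0.0503  0.0072] 0.1667
[-0.0673  0.0066] 0.2222
[-0.0842  0.0046] 0.2778
[-0.1008  0.0011] 0.3333
[-0.117  -0.0038] 0.3889
[-0.1328 -0.0101] 0.4444
```

View pics/s1.png

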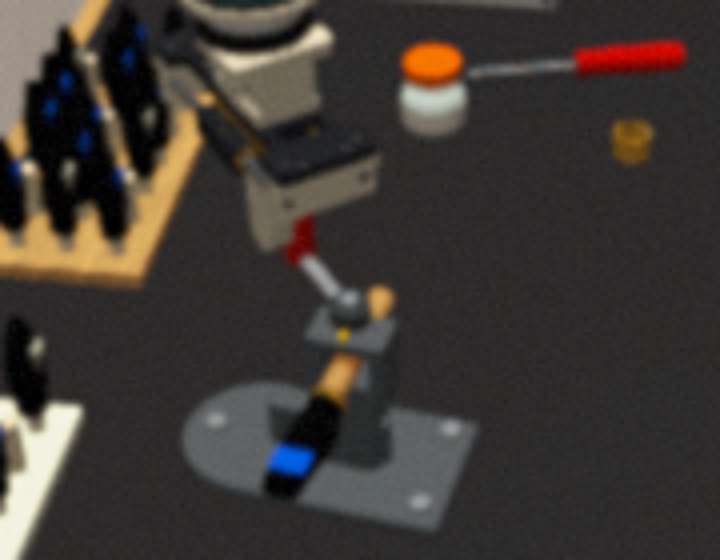

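The picture shows the fingers right behind the red knob at its back side, above the lever arm. I'll swing along the arc, staying short of the earliest take-up.

Emit:
{"method": "step_arm", "body": {
  "plan": [
    [1,-0.0165,0.0025,0,0.0556],
    [1,-0.0334,0.004,0,0.1111],
    [1,-0.0503,0.005,0,0.1667],
    [1,-0.0673,0.0045,0,0.2222],
    [1,-0.0842,0.0025,0,0.2778],
    [1,-0.1008,-0.001,0,0.3333],
    [1,-0.117,-0.006,0,0.3889],
    [1,-0.117,-0.006,0,0.3889],
    [1,-0.117,-0.006,0,0.3889]
  ]
}}

```text
time: 3.57
position: [0.6082, -0.0106, 0.1587]
orientation: [0.0, 0.999, 0.044, 0.0]
contact_force: [0.1, 0.3, 0.4]
grip_width: 0.004
gripper_force: 0.0
```

```bash
cat >>h.py <<'E'
H=np.array([.583,.064])
def lev():
    s=st(); a=yaw(s); p=s["position"][:2]-H; x=np.array([np.cos(a),np.sin(a)]); y=np.array([x[1],-x[0]])
    f=s["contact_force"][:2]; print("yaw",np.degrees(a),"tool from hub x,y mm",1e3*p@x,1e3*p@y,"F tool x,y",f@x,f@y)
E
python3 -c "
from h import *
lev()
d=.0185
for p in np.radians([2,4,6,8,10,12,14,16,18,20]):
    c,s=np.cos(p),np.sin(p); print((np.array([-d+d*c-.075*s,-.075+d*s+.075*c])/.4).round(4),(p/np.pi*2).round(4))
"
```

```text
3.5667 [ 0.6082 -0.0106  0.1587] [0.     0.999  0.0443 0.    ] [0.15 0.26 0.37] [ 0.01 -0.01 -0.02] 0.0043456827679322595
yaw 5.075332061446741 tool from hub x,y mm 18.481244012205117 76.55625988722356 F tool x,y 0.17198798347604785 -0.24635335773244185
[-0.0066  0.0015] 0.0222
[-0.0132  0.0028] 0.0444
[-0.0199  0.0038] 0.0667
[-0.0265  0.0046] 0.0889
[-0.0333  0.0052] 0.1111
[-0.04    0.0055] 0.1333
[-0.0467  0.0056] 0.1556
[-0.0535  0.0055] 0.1778
[-0.0602  0.0051] 0.2
[-0.0669  0.0045] 0.2222
```

Emit:
{"method": "step_arm", "body": {
  "plan": [
    [1,-0.0066,0.0015,0,0.0222],
    [1,-0.0132,0.0028,0,0.0444],
    [1,-0.0199,0.0038,0,0.0667],
    [1,-0.0199,0.0038,0,0.0667],
    [1,-0.0199,0.0038,0,0.0667]
  ]
}}

```text
time: 3.98
position: [0.6006, -0.0127, 0.1586]
orientation: [-0.0, 1.0, -0.008, -0.0]
contact_force: [-0.4, 0.5, 0.1]
grip_width: 0.008
gripper_force: 0.0
```

```bash
python3 -c "
from h import *
lev()"
```

```text
3.9833 [ 0.6006 -0.0127  0.1586] [-0.      1.     -0.0078 -0.    ] [-0.4   0.47  0.09] [-0.01  0.02  0.03] 0.008060558787084266
yaw -0.8883458029236373 tool from hub x,y mm 18.78199350964787 76.40349964820534 F tool x,y -0.40954058978683 -0.4618742023525042
```

Emit:
{"method": "step_arm", "body": {
  "plan": [
    [1,-0.0025,0.0006,0,0.0083],
    [1,-0.005,0.0012,0,0.0167],
    [1,-0.005,0.0012,0,0.0167],
    [1,-0.005,0.0012,0,0.0167]
  ]
}}

```text
time: 4.32
position: [0.5984, -0.0132, 0.1586]
orientation: [-0.0, 1.0, -0.022, -0.0]
contact_force: [0.3, 1.7, 0.5]
grip_width: 0.005
gripper_force: 0.4
```

Emit:
{"method": "step_arm", "body": {
  "plan": [
    [1,-0.0025,0.0006,0,0.0083],
    [1,-0.005,0.0012,0,0.0167],
    [1,-0.005,0.0012,0,0.0167],
    [1,-0.005,0.0012,0,0.0167]
  ]
}}

```text
time: 4.65
position: [0.5962, -0.0137, 0.1586]
orientation: [0.0, 0.999, -0.036, -0.0]
contact_force: [0.6, -0.0, 0.3]
grip_width: 0.003
gripper_force: 0.2
```

Emit:
{"method": "step_arm", "body": {
  "plan": [
    [1,-0.0025,0.0006,0,0.0083],
    [1,-0.005,0.0012,0,0.0167],
    [1,-0.005,0.0012,0,0.0167],
    [1,-0.005,0.0012,0,0.0167]
  ]
}}

```text
time: 4.98
position: [0.5942, -0.014, 0.1587]
orientation: [0.0, 0.999, -0.049, 0.0]
contact_force: [1.2, 0.7, -0.0]
grip_width: 0.005
gripper_force: 0.2
```

Emit:
{"method": "step_arm", "body": {
  "plan": [
    [1,-0.0025,0.0006,0,0.0083],
    [1,-0.005,0.0012,0,0.0167],
    [1,-0.005,0.0012,0,0.0167],
    [1,-0.005,0.0012,0,0.0167]
  ]
}}

```text
time: 5.32
position: [0.5922, -0.0143, 0.1587]
orientation: [-0.0, 0.998, -0.062, -0.0]
contact_force: [-0.6, 0.3, -0.5]
grip_width: 0.004
gripper_force: 0.2
```

Emit:
{"method": "step_arm", "body": {
  "plan": [
    [1,-0.0025,0.0006,0,0.0083],
    [1,-0.005,0.0012,0,0.0167],
    [1,-0.005,0.0012,0,0.0167],
    [1,-0.005,0.0012,0,0.0167]
  ]
}}

```text
time: 5.65
position: [0.5901, -0.0145, 0.1587]
orientation: [-0.0, 0.997, -0.075, -0.0]
contact_force: [0.7, 1.1, 0.1]
grip_width: 0.004
gripper_force: 0.2
```

Emit:
{"method": "step_arm", "body": {
  "plan": [
    [1,-0.0025,0.0006,0,0.0083],
    [1,-0.005,0.0012,0,0.0167],
    [1,-0.005,0.0012,0,0.0167],
    [1,-0.005,0.0012,0,0.0167]
  ]
}}

```text
time: 5.98
position: [0.5881, -0.0147, 0.1586]
orientation: [0.0, 0.996, -0.088, -0.0]
contact_force: [0.6, 0.6, 0.5]
grip_width: 0.003
gripper_force: 0.2
```

Emit:
{"method": "step_arm", "body": {
  "plan": [
    [1,-0.0025,0.0006,0,0.0083],
    [1,-0.005,0.0012,0,0.0167],
    [1,-0.005,0.0012,0,0.0167],
    [1,-0.005,0.0012,0,0.0167]
  ]
}}

```text
time: 6.32
position: [0.5861, -0.0148, 0.1587]
orientation: [-0.0, 0.995, -0.101, 0.0]
contact_force: [2.1, 0.4, -0.6]
grip_width: 0.005
gripper_force: 0.2
```

```bash
python3 -c "
from h import *
lev()"
```

```text
6.3167 [ 0.5861 -0.0148  0.1587] [-0.      0.9949 -0.101   0.    ] [ 2.12  0.39 -0.57] [ 0.05 -0.01  0.04] 0.005436157931144365
yaw -11.598449107199691 tool from hub x,y mm 18.829278001713767 76.56590734996645 F tool x,y 1.9931791993197574 -0.8088102684219666
```

Emit:
{"method": "step_arm", "body": {
  "plan": [
    [1,-0.0017,0.0004,0,0.0056],
    [1,-0.0017,0.0004,0,0.0056],
    [1,-0.0017,0.0004,0,0.0056]
  ]
}}

```text
time: 6.57
position: [0.5854, -0.0148, 0.1586]
orientation: [-0.0, 0.994, -0.105, -0.0]
contact_force: [0.9, -0.1, 0.5]
grip_width: 0.008
gripper_force: 0.3
```

Not yet.

Emit:
{"method": "step_arm", "body": {
  "plan": [
    [1,-0.0025,0.0006,0,0.0083],
    [1,-0.005,0.0012,0,0.0167],
    [1,-0.005,0.0012,0,0.0167],
    [1,-0.005,0.0012,0,0.0167]
  ]
}}

```text
time: 6.9
position: [0.5833, -0.0149, 0.1587]
orientation: [-0.0, 0.993, -0.118, 0.0]
contact_force: [1.0, 0.9, 0.8]
grip_width: 0.004
gripper_force: 0.2
```

Emit:
{"method": "step_arm", "body": {
  "plan": [
    [1,-0.0025,0.0006,0,0.0083],
    [1,-0.005,0.0012,0,0.0167],
    [1,-0.005,0.0012,0,0.0167],
    [1,-0.005,0.0012,0,0.0167]
  ]
}}

```text
time: 7.23
position: [0.5812, -0.0149, 0.1587]
orientation: [0.0, 0.991, -0.131, -0.0]
contact_force: [-0.3, 0.2, -0.4]
grip_width: 0.003
gripper_force: 0.2
```

Emit:
{"method": "step_arm", "body": {
  "plan": [
    [1,-0.0025,0.0006,0,0.0083],
    [1,-0.005,0.0012,0,0.0167],
    [1,-0.005,0.0012,0,0.0167],
    [1,-0.005,0.0012,0,0.0167]
  ]
}}

```text
time: 7.57
position: [0.5794, -0.0148, 0.1587]
orientation: [-0.0, 0.99, -0.144, 0.0]
contact_force: [3.4, 0.2, -1.5]
grip_width: 0.006
gripper_force: 1.6
```

Emit:
{"method": "step_arm", "body": {
  "plan": [
    [1,-0.0013,0.0003,0,0.0044],
    [1,-0.0013,0.0003,0,0.0044],
    [1,-0.0013,0.0003,0,0.0044]
  ]
}}

```text
time: 7.82
position: [0.5789, -0.0148, 0.1587]
orientation: [-0.0, 0.989, -0.148, 0.0]
contact_force: [5.9, -0.8, -1.1]
grip_width: 0.006
gripper_force: 2.6
```

```bash
python3 -c "
from h import *
lev()"
```

```text
7.8167 [ 0.5789 -0.0148  0.1587] [-0.00e+00  9.89e-01 -1.48e-01  3.00e-04] [ 5.88 -0.75 -1.08] [ 0.04 -0.93 -0.07] 0.006195333629984339
yaw -17.019988976636945 tool from hub x,y mm 19.18549222685608 76.5472630129126 F tool x,y 5.843723055761301 -1.000381739597738
```

It has taken up, so I'll increase the load gently.

Emit:
{"method": "step_arm", "body": {
  "plan": [
    [1,-0.001,0,0,0],
    [1,-0.002,0,0,0],
    [1,-0.002,0,0,0],
    [1,-0.002,0,0,0]
  ]
}}

```text
time: 8.15
position: [0.5784, -0.0147, 0.1588]
orientation: [0.0, 0.989, -0.148, 0.001]
contact_force: [7.0, -0.6, -1.9]
grip_width: 0.003
gripper_force: 4.0
```

```bash
python3 -c "
from h import *
lev()"
```

```text
8.15 [ 0.5784 -0.0147  0.1588] [ 0.00e+00  9.89e-01 -1.48e-01  7.00e-04] [ 7.04 -0.56 -1.92] [-0.13 -1.39 -0.01] 0.0032964208805308713
yaw -17.01987235858395 tool from hub x,y mm 18.673509976862473 76.56150485905803 F tool x,y 6.892174684550928 -1.5290299477216596
```

Emit:
{"method": "step_arm", "body": {
  "plan": [
    [1,-0.001,0,0,0],
    [1,-0.002,0,0,0],
    [1,-0.002,0,0,0],
    [1,-0.002,0,0,0]
  ]
}}

```text
time: 8.48
position: [0.5779, -0.0145, 0.1588]
orientation: [0.0, 0.989, -0.148, 0.001]
contact_force: [10.3, -1.3, -2.3]
grip_width: 0.004
gripper_force: 5.3
```

```bash
python3 -c "
from h import *
lev()"
```

```text
8.4833 [ 0.5779 -0.0145  0.1588] [ 1.00e-04  9.89e-01 -1.48e-01  1.10e-03] [10.29 -1.32 -2.29] [-0.17 -1.78 -0.05] 0.0035865067942013654
yaw -17.017917905211682 tool from hub x,y mm 18.137099953903803 76.53894633025996 F tool x,y 10.228925575706933 -1.7532102990953953
```

Emit:
{"method": "step_arm", "body": {
  "plan": [
    [1,-0.001,0,0,0],
    [1,-0.0018,0,0,0],
    [1,-0.0018,0,0,0],
    [1,-0.0018,0,0,0]
  ]
}}

```text
time: 8.82
position: [0.5775, -0.0144, 0.1589]
orientation: [0.0, 0.989, -0.148, 0.001]
contact_force: [12.8, -1.5, -3.6]
grip_width: 0.007
gripper_force: 6.6
```

Emit:
{"method": "step_arm", "body": {
  "plan": [
    [1,0,0,0,0],
    [1,0,0,0,0],
    [1,0,0,0,0],
    [1,0,0,0,0],
    [1,0,0,0,0]
  ]
}}

```text
time: 9.23
position: [0.5775, -0.0144, 0.1589]
orientation: [0.0, 0.989, -0.148, 0.001]
contact_force: [12.8, -1.8, -2.5]
grip_width: 0.007
gripper_force: 6.6
```

```bash
python3 -c "
from h import *
lev()"
```

```text
9.2333 [ 0.5775 -0.0144  0.1589] [ 1.00e-04  9.89e-01 -1.48e-01  1.40e-03] [12.8  -1.77 -2.54] [-0.34 -2.25 -0.01] 0.007033393506839553
yaw -17.026337589075837 tool from hub x,y mm 17.691832590388604 76.59403555095794 F tool x,y 12.753040027736422 -2.053389409951164
```

About 13 N. Hold for another 0.8 s, then back off and rise.

Emit:
{"method": "step_arm", "body": {
  "plan": [
    [1,0,0,0,0],
    [1,0,0,0,0],
    [1,0,0,0,0],
    [1,0,0,0,0],
    [1,0,0,0,0],
    [1,0,0,0,0],
    [1,0,0,0,0],
    [1,0,0,0,0],
    [1,0,0,0,0],
    [1,0,0,0,0]
  ]
}}

```text
time: 10.07
position: [0.5775, -0.0144, 0.1588]
orientation: [0.0, 0.989, -0.148, 0.001]
contact_force: [13.6, -2.3, -3.2]
grip_width: 0.001
gripper_force: 6.6
```

Emit:
{"method": "step_arm", "body": {
  "plan": [
    [1,0.003,0,0,0],
    [1,0.006,0,0,0],
    [1,0.012,0,0,0],
    [1,0.03,0,0,0],
    [1,0.06,0,0,0],
    [1,0.06,0,0,0],
    [1,0.06,0,-0.1,0],
    [1,0.06,0,-0.2,0],
    [1,0.06,0,-0.25,0],
    [1,0.06,0,-0.25,0]
  ]
}}

```text
time: 10.9
position: [0.6004, -0.0212, 0.2643]
orientation: [-0.0, 0.989, -0.148, 0.003]
contact_force: [0.8, 0.0, 0.5]
grip_width: 0.007
gripper_force: 0.0
```

```bash
python3 -c "
from h import *
go(.600,.1825,.26)
import cv2
cv2.imwrite('pics/s2.png',cv2.cvtColor(cv2.resize(eyes.grab_frame('side')[150:290,180:360],(720,560)),cv2.COLOR_RGB2BGR))"
```

```text
10.9 [ 0.6004 -0.0212  0.2643] [-2.000e-04  9.890e-01 -1.479e-01  3.200e-03] [0.82 0.   0.55] [ 0.05 -0.01  0.  ] 0.006837358444314631
yaw -17.00877607230248 shares [-0.1499 -0.4867  0.0108]
```

View pics/s2.png

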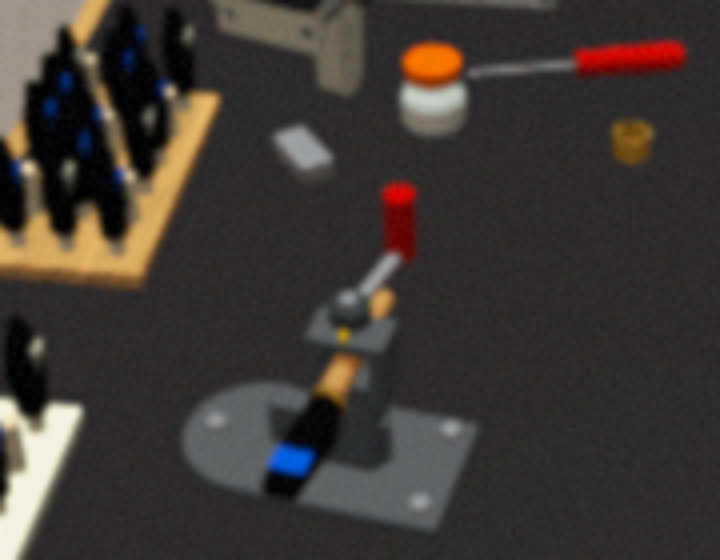

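The lever has stayed swung over, with the knob near (400,195) in the crop, and nothing else has moved. Next I'll go over the patch.

Emit:
{"method": "step_arm", "body": {
  "plan": [
    [1,-0.15,-0.487,0,-0.95],
    [1,-0.15,-0.487,0,-0.95],
    [1,-0.15,-0.487,0,-0.95],
    [1,-0.15,-0.487,0,-0.95],
    [1,-0.15,-0.487,0,-0.95],
    [1,-0.15,-0.487,0,-0.95],
    [1,-0.15,-0.487,0,-0.95],
    [1,-0.15,-0.487,0,-0.95],
    [1,-0.15,-0.487,0,-0.95],
    [1,-0.15,-0.487,0,-0.95]
  ]
}}

```text
time: 11.78
position: [0.5985, 0.1828, 0.257]
orientation: [-0.0, 0.887, 0.462, -0.001]
contact_force: [-1.0, 0.7, -0.6]
grip_width: 0.005
gripper_force: 0.0
```

```bash
python3 -c "
from h import *
go(.600,.1825,.13)"
```

```text
11.7833 [0.5985 0.1828 0.257 ] [-3.000e-04  8.871e-01  4.616e-01 -1.200e-03] [-1.03  0.72 -0.6 ] [-0.03  0.02 -0.05] 0.004642175798923339
yaw 54.984095270231975 shares [0.0017 0.0035 0.3174]
```

Emit:
{"method": "step_arm", "body": {
  "plan": [
    [1,0.002,0.003,0.08,-0.2],
    [1,0.002,0.003,0.16,-0.2],
    [1,0.002,0.003,0.22,-0.2],
    [1,0.002,0.003,0.26,-0.2],
    [1,0.002,0.003,0.28,-0.2],
    [1,0.002,0.003,0.3,-0.2],
    [1,0.002,0.003,0.31,-0.2],
    [1,0.002,0.003,0.31,-0.2]
  ]
}}

```text
time: 12.45
position: [0.6003, 0.1826, 0.1342]
orientation: [-0.0, 0.806, 0.592, -0.0]
contact_force: [-0.7, -0.2, -0.1]
grip_width: 0.006
gripper_force: 0.0
```

```bash
python3 -c "
from h import *
go(.600,.1825,.117)
import cv2
cv2.imwrite('pics/s3.png',cv2.cvtColor(cv2.resize(eyes.grab_frame('side')[195:295,200:330],(780,600)),cv2.COLOR_RGB2BGR))"
```

```text
12.45 [0.6003 0.1826 0.1342] [-1.00e-04  8.06e-01  5.92e-01 -3.00e-04] [-0.7  -0.24 -0.13] [-0.05 -0.04  0.04] 0.005570156625541614
yaw 72.59276206940744 shares [-0.0006 -0.0007  0.0431]
```

View pics/s3.png

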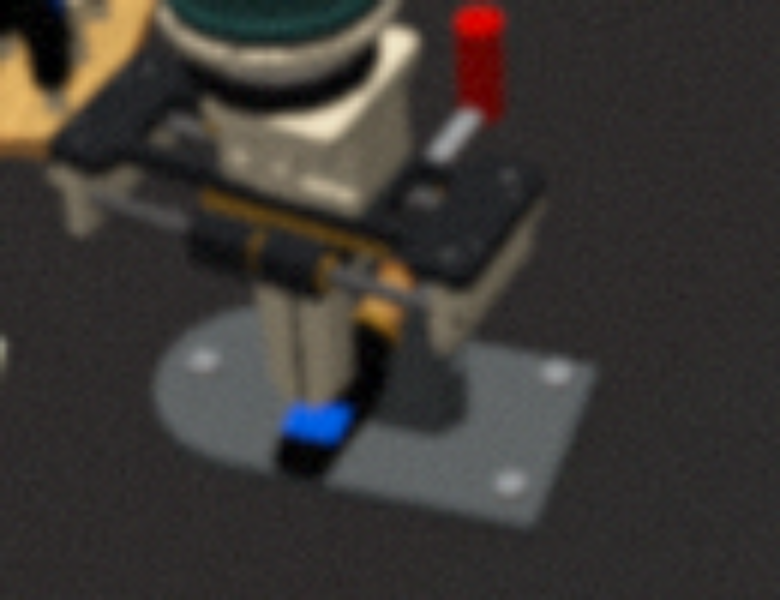

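The closed fingertips are right above the blue patch, which is near (318,422) in the crop. Lower slowly.

Emit:
{"method": "step_arm", "body": {
  "plan": [
    [1,0,0,0.01,0],
    [1,0,0,0.02,0],
    [1,0,0,0.03,0],
    [1,0,0,0.03,0],
    [1,0,0,0.03,0]
  ]
}}

```text
time: 12.92
position: [0.6004, 0.1826, 0.1224]
orientation: [-0.0, 0.806, 0.592, -0.0]
contact_force: [0.3, -0.7, -0.3]
grip_width: 0.004
gripper_force: 0.0
```

Emit:
{"method": "step_arm", "body": {
  "plan": [
    [1,0,0,0.0015,0],
    [1,0,0,0.003,0],
    [1,0,0,0.003,0],
    [1,0,0,0.003,0]
  ]
}}

```text
time: 13.25
position: [0.6005, 0.1827, 0.1215]
orientation: [0.0, 0.806, 0.592, 0.0]
contact_force: [0.4, 0.5, -0.2]
grip_width: 0.003
gripper_force: 0.0
```

Emit:
{"method": "step_arm", "body": {
  "plan": [
    [1,0,0,0.0015,0],
    [1,0,0,0.003,0],
    [1,0,0,0.003,0],
    [1,0,0,0.003,0]
  ]
}}

```text
time: 13.58
position: [0.6005, 0.1827, 0.1202]
orientation: [-0.0, 0.806, 0.592, -0.0]
contact_force: [-0.6, -0.3, -0.0]
grip_width: 0.002
gripper_force: 0.0
```

Emit:
{"method": "step_arm", "body": {
  "plan": [
    [1,0,0,0.0015,0],
    [1,0,0,0.003,0],
    [1,0,0,0.003,0],
    [1,0,0,0.003,0]
  ]
}}

```text
time: 13.92
position: [0.6005, 0.1826, 0.119]
orientation: [-0.0, 0.806, 0.592, -0.0]
contact_force: [-0.1, 0.0, -0.5]
grip_width: 0.001
gripper_force: 0.0
```

Emit:
{"method": "step_arm", "body": {
  "plan": [
    [1,0,0,0.0015,0],
    [1,0,0,0.003,0],
    [1,0,0,0.003,0],
    [1,0,0,0.003,0]
  ]
}}

```text
time: 14.25
position: [0.6005, 0.1827, 0.1179]
orientation: [0.0, 0.806, 0.592, 0.0]
contact_force: [-0.1, -0.2, 0.5]
grip_width: 0.003
gripper_force: 0.4
```

Emit:
{"method": "step_arm", "body": {
  "plan": [
    [1,0,0,0.0012,0],
    [1,0,0,0.0025,0],
    [1,0,0,0.0025,0],
    [1,0,0,0.0025,0]
  ]
}}

```text
time: 14.58
position: [0.6007, 0.1827, 0.1174]
orientation: [0.0, 0.806, 0.592, 0.0]
contact_force: [-0.5, -0.3, 4.8]
grip_width: 0.004
gripper_force: 2.5
```

Emit:
{"method": "step_arm", "body": {
  "plan": [
    [1,0,0,0.001,0],
    [1,0,0,0.0018,0],
    [1,0,0,0.0018,0],
    [1,0,0,0.0018,0]
  ]
}}

```text
time: 14.92
position: [0.6009, 0.1827, 0.1171]
orientation: [0.0, 0.806, 0.592, 0.001]
contact_force: [-1.0, -0.4, 8.0]
grip_width: 0.003
gripper_force: 3.9
```

Emit:
{"method": "step_arm", "body": {
  "plan": [
    [1,0,0,0,0],
    [1,0,0,0,0],
    [1,0,0,0,0],
    [1,0,0,0,0],
    [1,0,0,0,0]
  ]
}}

```text
time: 15.33
position: [0.6009, 0.1827, 0.1171]
orientation: [0.0, 0.806, 0.592, 0.001]
contact_force: [-0.2, -0.2, 7.2]
grip_width: 0.005
gripper_force: 3.9
```

Emit:
{"method": "step_arm", "body": {
  "plan": [
    [1,0,0,0.0002,0],
    [1,0,0,0.0002,0],
    [1,0,0,0.0002,0],
    [1,0,0,0.0002,0],
    [1,0,0,0.0002,0],
    [1,0,0,0.0002,0],
    [1,0,0,0.0002,0],
    [1,0,0,0.0002,0],
    [1,0,0,0.0002,0],
    [1,0,0,0.0002,0]
  ]
}}

```text
time: 16.17
position: [0.6009, 0.1827, 0.117]
orientation: [0.0, 0.806, 0.592, 0.001]
contact_force: [-0.4, -1.0, 7.7]
grip_width: 0.005
gripper_force: 4.1
```

Emit:
{"method": "step_arm", "body": {
  "plan": [
    [1,0,0,-0.003,0],
    [1,0,0,-0.008,0],
    [1,0,0,-0.03,0],
    [1,0,0,-0.08,0],
    [1,0,0,-0.16,0],
    [1,0,0,-0.25,0],
    [1,0,0,-0.3,0],
    [1,0,0,-0.3,0],
    [1,0,0,-0.3,0]
  ]
}}

```text
time: 16.92
position: [0.6008, 0.1827, 0.2375]
orientation: [0.0, 0.806, 0.592, 0.001]
contact_force: [0.6, -0.6, -0.1]
grip_width: 0.004
gripper_force: 0.0
```

```bash
python3 -c "
from h import *
st()
import cv2
cv2.imwrite('pics/s4.png',cv2.cvtColor(eyes.grab_frame('side'),cv2.COLOR_RGB2BGR))"
```

```text
16.9167 [0.6008 0.1827 0.2375] [4.000e-04 8.058e-01 5.921e-01 1.000e-03] [ 0.55 -0.6  -0.13] [-0.05 -0.01  0.06] 0.003906698946420952
```

View pics/s4.png

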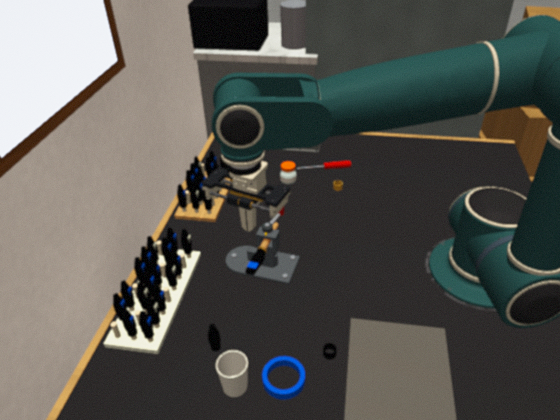

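The arm is clear, the lever is still swung over, the patch is back at (252,267), and the bystanders I can see haven't moved. Handing in.

```bash
python3 -c "
from bench import r
print(r.close_job())"
```

```text
the job is handed in; nothing more can be done
None
```

The job is handed in, with no verdict returned: the lever was swung clockwise to take-up and left there, its knob was loaded with about 13 N for over 1 s, the blue patch was pressed with about 8 N for over 1 s, and the arm backed clear.

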